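# Trace the sprung seal bar of an access hatch

## Task

Check that the sprung L-shaped seal bar on the hatch moves freely: set the fingertips down on the free end of its long leg and run them slowly along the bar, round the corner to the free end of the short leg, in one stroke without lifting off, keeping the bar lightly pressed in all the way but never down hard against its stop. Finish there, holding still with the bar lightly pressed in, so that its gap can be measured. Nothing is to be gripped or lifted, and the loose things around are left where they are.

Things in the scene. Friction and masses are not known exactly. Their poses are not given: they have to be found in the camera images.
- hatch: white access-hatch leaf with aluminium edging, 190 (x) x 260 (y) mm, fixed, inner face up, 26 mm above the bench; origin at the centre of its underside, z up. The L-shaped grey seal bar lies at x = +60 mm (long leg, along y) and y = -100 mm (short leg, along x), between flanges whose tops are 38 mm above the bench. A low latch (top 37 mm) lies near the -x, +y corner
- seal_bar (a joint): how far the rigid L-shaped bar is pressed down, m: 0 at rest (top 50 mm above the bench), 0.012 on its stop (top level with the flanges). Bar 22 mm wide, 20 mm tall, legs 224 and 132 mm long outside; it stays level wherever pressed. Springs: starts to move at about 2 N, about 5 N at 6 mm, 8 N at 12 mm; springs back when let go
- long_end (a point): the start point: 12 mm in from the free end of the long leg, on the centreline of the bar's top face; moves down with the bar. Axes as the hatch
- long_mid (a point): half-way along the long leg, 100 mm from long_end, on the centreline of the bar's top face; moves down with the bar. Axes as the hatch
- corner (a point): where the centrelines of the two legs meet, 200 mm from long_end, on the centreline of the bar's top face; moves down with the bar. Axes as the hatch
- short_mid (a point): half-way along the short leg, 60 mm from the corner, on the centreline of the bar's top face; moves down with the bar. Axes as the hatch
- short_end (a point): the finish point: 12 mm in from the free end of the short leg, 120 mm from the corner, on the centreline of the bar's top face; moves down with the bar. Axes as the hatch
- tape_roll: bystander, roll of black tape: ring 60 mm across and 19 mm high with a 38 mm hole, lying loose on the hatch inside the angle of the bar; origin at the centre of its underside
- junction_box: bystander, small grey sheet-steel electrical box, 84 x 84 mm, 57 mm high, loose on the bench on the hatch's -y side; origin at the centre of its underside
- screwdriver: bystander, black-handled screwdriver 180 mm long, under 35 mm high, lying loose on the bench on the hatch's +y side; origin on its underside, its x axis along the tool
- screw_jar: bystander, clear jar with a steel lid, 56 mm across, 65 mm high, loose on the bench on the hatch's +x side; origin at the centre of its underside

How it is judged:
On the way, in this order (a step that is already met when the one before it is completed fails the run):
1. the fingertips press the bar at the free end of the long leg (within 22 mm of long_end, bar in by 1 mm or more) (horizontal distance between the grasp point and long_end below 0.022 m and value of joint seal_bar above 0.001 m and contact force between the fingers and seal_bar above 0.3 N), for 0.1 s.
2. they press it half-way along the long leg (within 16 mm) (horizontal distance between the grasp point and long_mid below 0.016 m and value of joint seal_bar above 0.001 m and contact force between the fingers and seal_bar above 0.3 N), for 0.1 s.
3. they press it at the corner (within 18 mm) (horizontal distance between the grasp point and corner below 0.018 m and value of joint seal_bar above 0.001 m and contact force between the fingers and seal_bar above 0.3 N), for 0.1 s.
4. they press it half-way along the short leg (within 16 mm) (horizontal distance between the grasp point and short_mid below 0.016 m and value of joint seal_bar above 0.001 m and contact force between the fingers and seal_bar above 0.3 N), for 0.1 s.
5. they press it at the free end of the short leg (within 20 mm) (horizontal distance between the grasp point and short_end below 0.02 m and value of joint seal_bar above 0.001 m and contact force between the fingers and seal_bar above 0.3 N), for 0.1 s.
At the end, for the whole second after the job is handed in: The fingertips rest still on the bar within 22 mm of the finish point of the short leg, with the bar pressed in between 1 and 10.5 mm by the fingers; every loose thing is within 15 mm of where it started (horizontal distance between the grasp point and short_end below 0.022 m and value of joint seal_bar between 0.001 and 0.0105 m and contact force between the fingers and seal_bar above 0.3 N and velocity of joint seal_bar below 0.01 m/s and distance of each of tape_roll, junction_box, screwdriver, screw_jar from where it was at the start of the episode below 0.015 m); the arm keeps its last pose, push and grip.
It fails at once if the bar is pushed down on its stop (more than 10.5 mm) (value of joint seal_bar above 0.0105 m).
It fails at once if the fingertips are low over or beside (within 25 mm) the long leg, over 40 mm from its free end, with the bar not pressed in (lifted off on the way, or not set down at the free end) (value of joint seal_bar below 0.0006 m and z of the grasp point in the frame of hatch between 0.03 and 0.08 m and y of the grasp point in the frame of hatch between -0.11 and 0.06 m and x of the grasp point in the frame of hatch between 0.035 and 0.085 m).
It fails at once if the fingertips are low over or beside (within 25 mm) the short leg, over 40 mm from its free end, with the bar not pressed in (lifted off on the way) (value of joint seal_bar below 0.0006 m and z of the grasp point in the frame of hatch between 0.03 and 0.08 m and x of the grasp point in the frame of hatch between -0.02 and 0.07 m and y of the grasp point in the frame of hatch between -0.125 and -0.075 m).
It fails at once if a loose thing is shifted, lifted or carried (more than 15 mm) (distance of any of tape_roll, junction_box, screwdriver, screw_jar from where it was at the start of the episode above 0.015 m).
It also fails if it takes over 51 s, if anything falls off the work surface, if the arm or the gripper's body presses on something with over 40 N, if the wrist force passes 120 N, or if a joint passes its speed limit or range.

## Robot

A 7-joint arm with a two-finger parallel gripper is mounted at the origin on the work surface. World frame = base frame: x ahead of the robot, y to its left, z up, the work surface at z = 0. Lengths are in m, angles in rad, forces in N, time in s.
With the tool pointing down it reaches from about 0.4 to 0.85 m from the base axis. Payload 10.4 kg.
Tool frame: the origin (TCP) lies at the centre of the arm's flange, where the gripper is bolted on; the fingertips stand 173 mm ahead of it and the grasp point (between the pads) lies 155 mm ahead of it; x points along the fingers, z is the direction in which the jaws open and shut, and the axes are right-handed (so a half turn about x gives the same grasp; the last joint's range is limited). The gripper opens to 85 mm and grips with 20 to 120 N. Pads are 22 mm wide; open, the fingers measure 114 mm over their backs; the gripper's body (76 mm by 85 mm) begins 54 mm behind the grasp point. The pads swing forward as they close: fully open they stand 13 mm farther back than shut.
Start: joints at [-1.25, 0.332, -0.065, 1.46, 0.022, 1.35, -0.088], TCP at [0.211, 0.588, 0.405] pointing down, gripper open.
Joint ranges: [-2.6, 2.6], [-0.5, 2.12], [-1.47, 1.34], [0.16, 2.42], [-1.27, 4.41], [0.06, 2.06], [-2.6, 2.6]. Speed limits (rad/s): [2.22, 2.22, 2.79, 2.79, 3.14, 3.14, 3.14].

## Interface

Orientations are given as [roll, pitch, yaw] about the fixed x, y, z axes, in that order (R = Rz(yaw) Ry(pitch) Rx(roll)).
In Python, from cell import * gives the robot as it stands.
- The arm moves only by the tool servo_tool, never from a script. Its argument "steps" is a list that holds one entry, the list of rows, each a list of 6 numbers: the shift along the world's x, y, z each as a share of 10 cm, from -1 to 1, then the turn, a rotation vector about the world's x, y, z each as a share of pi/4 rad, from -1 to 1. In form: [[[dx, dy, dz, wx, wy, wz], ...]]. A call has 1 to 12 rows; each row is the pose to reach, as a shift and turn from the pose measured when the call began; what a row does not reach only later rows make up. A row lasts 1/10 s, in which the tool goes at most 50 mm and 8.59 degrees, less where a joint would pass 70% of its speed; a pose out of reach is approached as far as the arm can. A call with a number of a shift or a turn outside -1 to 1 is refused whole. A call with a gripper value outside its range is refused whole. "gripper" is the opening, from -1 (shut) to 1 (fully open), set as the call begins (left out, the last holds). The fingers move at their own pace and stop on an object; "newtons" is the grip in N (left out, the last holds). Time passes only in rows, so rows that repeat a pose let the fingers close. It gives the time, the measured TCP pose, the force and the opening at its end, in the units of the state.
- state(): the state, without advancing time (a new reading comes with each control period).
- grab_frame(name): name is "scene" or "top" or "wrist"; returns a dict with "img" (400x640x3 uint8, red, green, blue), "z_map" (400x640 float32, m along the optical axis (not along the pixel's ray), 0 where there is no reading), "K" (3x3 intrinsics, pixels), "pose" (4x4, takes a point from camera to world coordinates); the wrist camera has in their place "hand_eye" (4x4, takes a point from camera to tool coordinates, whose origin is the TCP and whose axes are the tool frame's). Camera axes: x right, y down, z forward; pixel columns grow to the right and rows downward; lengths in m; the calibration is good to about 2 mm. The wrist camera is an equidistant fisheye: a pixel r from the principal point sees the ray r / f radians off the axis. A picture is of the moment at which its call begins: read the wrist's pose just before it.
- finish_job(): hands the job in, once; it reports no verdict.
Trained networks look in a picture, given as the dict that the camera call returned (one of the last four; its "shot" number tells which), for a name from the list of things; names that differ only in an ending like _2 or _b are one class to them, and where a whole thing is asked for, a point or a joint stands for the part that bears it (a point fixed in the world has none). Each returns a list of dicts, best first, with "conf" (0 to 1); they miss things now and then, are a little off and sometimes report something else, mostly with a low value. They report only what shows in the picture. A call takes as long as a camera call.
- boxes_of(picture, target): "xy" ([column, row] in pixels, amid what is visible of it).
- outline_of(picture, target): "region" (400x640 bool, what is visible of it) and "xy" ([column, row] in pixels, amid what is visible of it).
The state is a dict: "clock": time; "q": joint angles; "dq": joint speeds; "tau": joint torques, N m; "tcp_pos": TCP position; "tool_rot": TCP orientation; "ft_force": force on the tool from outside, world axes, zero at the start; "torque": the same for the moment, N m; "gripper_width": finger opening in m.
Only numpy, scipy, OpenCV 4.12 (cv2) and the standard library are available. Lean on these libraries where they do the work, as an engineer would, in place of code of your own. Each camera call takes 0.05 s, during which the arm holds its last target.

## Working session

There is one attempt and no reset: what is moved stays moved. The work goes in short steps, Python scripts to look and compute and a tool call to move; the robot and the scene stay as the last step left them, time stands still between calls to the robot, and variables do not carry over. Pictures are saved under pics/ and viewed, and the job is handed in when it is done.

Besides the shell and the picture viewer there is one more tool, called after ">>>" as name(argument=value, ...) on one line, values as JSON. servo_tool: Moves the arm, as the interface text tells. Shift numbers are shares of 10 cm and turn numbers shares of pi/4 rad, none past 1 either way. Its arguments: {"type":"object","properties":{"steps":{"type":"array","items":{"type":"array","items":{"type":"array","items":{"type":"number"}}}},"gripper":{"type":"number"},"newtons":{"type":"number"}},"required":["steps"]}

```bash
mkdir -p pics; ls
python3 - <<'E'
from cell import *
import cv2,numpy as np
s=state();print({k:np.round(v,3) for k,v in s.items()})
for n in ["scene","top"]:
    f=grab_frame(n);cv2.imwrite(f"pics/{n}0.png",f["img"][:,:,::-1]);print(n,f["K"],f["pose"])
    np.savez(f"/tmp/{n}.npz",img=f["img"],z=f["z_map"],K=f["K"],pose=f["pose"])
    for t in ["hatch","seal_bar","tape_roll","junction_box","screwdriver","screw_jar","long_end","corner","short_end"]:
        print(t,[(np.round(b["xy"]),round(b["conf"],2)) for b in boxes_of(f,t)][:3])
print(state()["clock"])
E
```

```text
pics
{'clock': np.float64(0.0), 'q': array([-1.25 ,  0.333, -0.065,  1.461,  0.022,  1.35 , -0.089]), 'dq': array([ 0.   , -0.   ,  0.   ,  0.001, -0.001, -0.   , -0.   ]), 'tau': array([-1.0000e-03, -6.2545e+01,  4.8000e-02, -3.9160e+01,  1.6000e-02,
        1.0000e-02, -0.0000e+00]), 'tcp_pos': array([0.211, 0.588, 0.404]), 'tool_rot': array([-3.069,  1.569, -1.842]), 'ft_force': array([-1.423,  0.262, -1.224]), 'torque': array([-0.073, -0.04 ,  0.021]), 'gripper_width': np.float64(0.085)}
scene [[469.34866815   0.         320.71591036]
 [  0.         469.34866815 202.60502005]
 [  0.           0.           1.        ]] [[-0.30831404  0.73502498 -0.60388801  1.2305444 ]
 [ 0.95128362  0.23914806 -0.19459617  0.24715731]
 [ 0.00138561 -0.63446551 -0.77294993  0.87061042]
 [ 0.          0.          0.          1.        ]]
hatch [(array([319., 213.]), 0.65)]
seal_bar [(array([289., 216.]), 0.64)]
tape_roll [(array([314., 193.]), 0.71)]
junction_box [(array([206., 203.]), 0.86)]
screwdriver [(array([415., 209.]), 0.71), (array([289., 218.]), 0.26), (array([319., 187.]), 0.23)]
screw_jar [(array([291., 271.]), 0.66)]
long_end []
corner [(array([290., 221.]), 0.76), (array([414., 208.]), 0.44)]
short_end [(array([290., 220.]), 0.75)]
top [[472.28504913   0.         312.85926881]
 [  0.         472.28504913 195.62185633]
 [  0.           0.           1.        ]] [[ 0.02579683 -0.97580204  0.21712875  0.34685214]
 [-0.99966256 -0.0258431   0.00262692  0.05019747]
 [ 0.00304793 -0.21712325 -0.97613944  1.20145638]
 [ 0.          0.          0.          1.        ]]
hatch [(array([322., 206.]), 0.75)]
seal_bar [(array([348., 181.]), 0.74)]
tape_roll [(array([331., 214.]), 0.69)]
junction_box [(array([419., 181.]), 0.63)]
screwdriver [(array([232., 227.]), 0.66)]
screw_jar [(array([325., 141.]), 0.64)]
long_end [(array([343., 183.]), 0.6)]
corner [(array([342., 184.]), 0.92)]
short_end [(array([342., 183.]), 0.64)]
1.0
```

View pics/scene0.png

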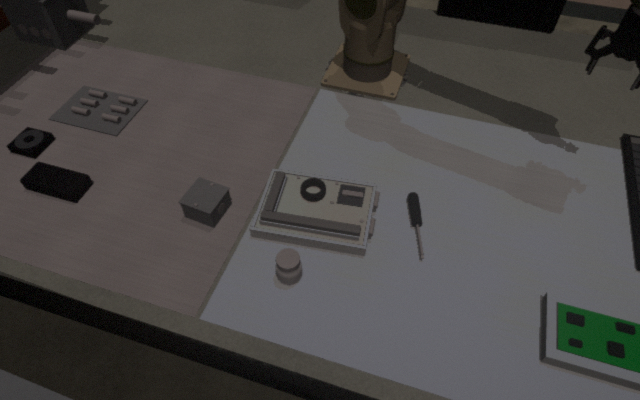

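View pics/top0.png

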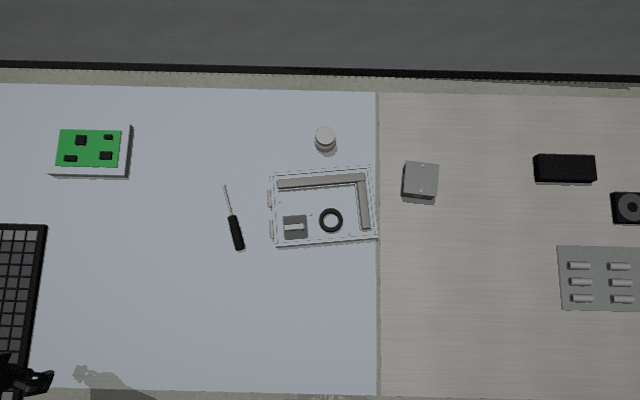

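Run:
```python
import cv2,numpy as np
for n in ["scene","top"]:
    d=np.load(f"/tmp/{n}.npz");z=d["z"];K=d["K"];T=d["pose"]
    v,u=np.mgrid[:400,:640]
    P=np.stack([(u-K[0,2])/K[0,0]*z,(v-K[1,2])/K[1,1]*z,z],-1)@T[:3,:3].T+T[:3,3]
    np.save(f"/tmp/{n}_P.npy",P)
    m=(z>0)&(np.abs(P[...,0]-.6)<.3)&(np.abs(P[...,1])<.3)
    h=P[...,2][m]; print(n,np.histogram(h,bins=np.arange(-.01,.08,.004)))
    mm=m&(P[...,2]>.044)&(P[...,2]<.054)
    w=mm.astype(np.uint8)
    nn,lab,st,c=cv2.connectedComponentsWithStats(w)
    for i in range(1,nn):
        if st[i,4]>60:
            q=P[lab==i];print(st[i],q.mean(0).round(4),q.min(0).round(3),q.max(0).round(3))
    img=d["img"][:,:,::-1].copy(); img[mm]=(0,0,255)
    cv2.imwrite(f"pics/{n}_m.png",cv2.resize(img[90:310,170:470],None,fx=2.6,fy=2.6,interpolation=cv2.INTER_NEAREST))
```

```text
scene (array([    2,  2649, 33419,  7567,   236,   254,   280,   343,  2277,
        2716,   762,   473,   394,   423,   876,   514,   802,   289,
         336,    56,     0,     0]), array([-0.01 , -0.006, -0.002,  0.002,  0.006,  0.01 ,  0.014,  0.018,
        0.022,  0.026,  0.03 ,  0.034,  0.038,  0.042,  0.046,  0.05 ,
        0.054,  0.058,  0.062,  0.066,  0.07 ,  0.074,  0.078]))
[ 260  171  101   63 1288] [0.6294 0.0023 0.0491] [ 0.525 -0.091  0.044] [0.669 0.144 0.054]
[301 178  25  19 108] [0.5478 0.0147 0.0455] [ 0.517 -0.016  0.044] [0.576 0.036 0.049]
top (array([  195,  7174, 25387,  9234,   368,    82,   128,   432,  2526,
        2560,   697,   347,   241,   311,   692,   614,   726,   270,
         184,    65,     0,     0]), array([-0.01 , -0.006, -0.002,  0.002,  0.006,  0.01 ,  0.014,  0.018,
        0.022,  0.026,  0.03 ,  0.034,  0.038,  0.042,  0.046,  0.05 ,
        0.054,  0.058,  0.062,  0.066,  0.07 ,  0.074,  0.078]))
[ 276  173   94   56 1154] [ 0.6227 -0.0026  0.0492] [ 0.525 -0.087  0.044] [0.666 0.147 0.054]
[331 208  11  23  73] [ 0.5468 -0.008   0.0458] [ 0.518 -0.018  0.044] [0.574 0.007 0.051]
```

View pics/top_m.png

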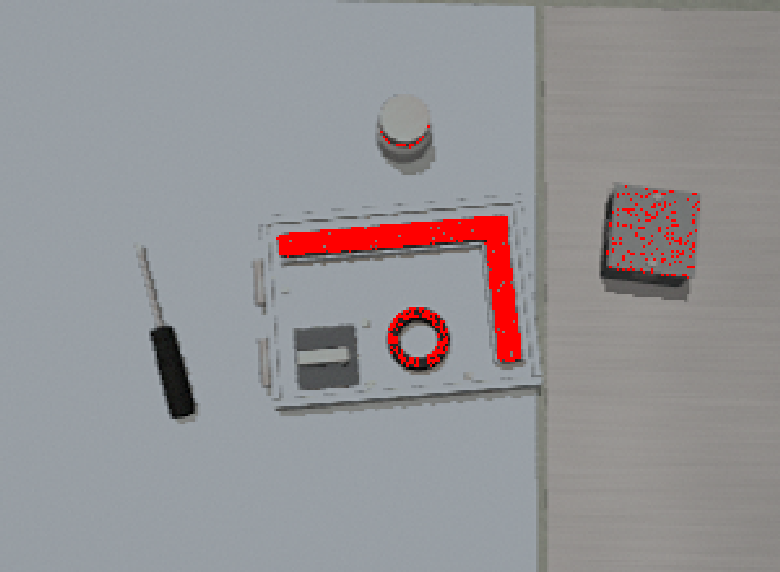

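View pics/scene_m.png

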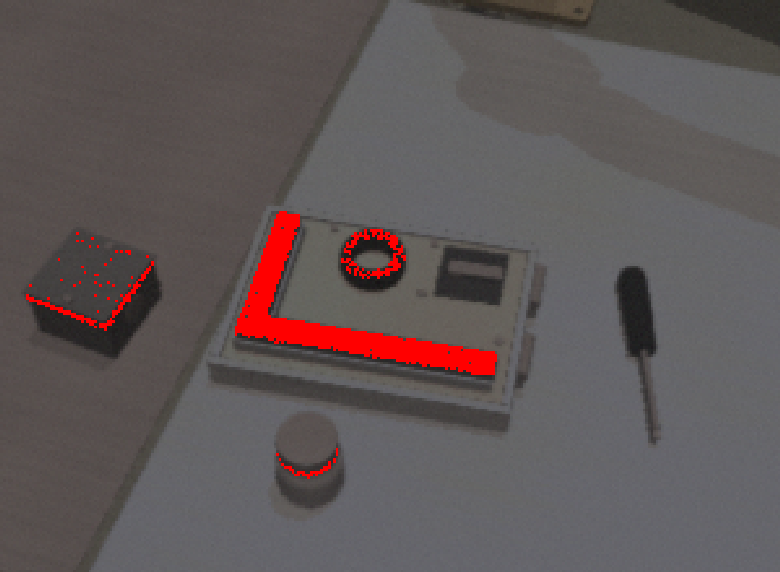

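Both views show the L bar cleanly in red: in the top crop the long leg runs from (280,245) to a corner at (495,230), and the short leg goes down to (508,355). The tape roll sits inside the angle. Next I'll fit the L template to the points from each view.

```bash
cat > fit.py <<'E'
import cv2,numpy as np
from scipy.optimize import minimize
def sd(p,L):
    # L in bar frame = hatch frame. rects: long x[.049,.071], y[-.111,.113]; short x[-.061,.071], y[-.111,-.089]
    def box(p,c,h):
        d=np.abs(p-c)-h; return np.linalg.norm(np.maximum(d,0),axis=1)+np.minimum(d.max(1),0)
    return np.minimum(box(p,[.06,.001],[.011,.112]),box(p,[.005,-.1],[.066,.011]))
def fit(q):
    # maximise IoU-like: points inside + template cover
    g=np.stack(np.meshgrid(np.arange(-.07,.08,.002),np.arange(-.12,.12,.002)),-1).reshape(-1,2)
    g=g[sd(g,0)<0]
    from scipy.spatial import cKDTree
    kt=cKDTree(q)
    def cost(a):
        c,s=np.cos(a[2]),np.sin(a[2]);R=np.array([[c,-s],[s,c]])
        l=(q-a[:2])@R
        out=np.clip(sd(l,0),0,.01)
        d,_=kt.query(g@R.T+a[:2]); d=np.clip(d-.0015,0,.01)
        return (out**2).mean()*1e6+(d**2).mean()*1e6
    best=None
    for t in [-.2,0,.2]:
        r=minimize(cost,[q[:,0].mean()-.03,q[:,1].mean()+.03,t],method="Nelder-Mead",options=dict(xatol=1e-5,fatol=1e-6,maxiter=600))
        if best is None or r.fun<best.fun: best=r
    return best
if __name__=="__main__":
    allq=[]
    for n in ["scene","top"]:
        P=np.load(f"/tmp/{n}_P.npy")
        m=(P[...,2]>.044)&(P[...,2]<.054)&(abs(P[...,0]-.6)<.12)&(abs(P[...,1]-.02)<.16)
        nn,lab,st,c=cv2.connectedComponentsWithStats(m.astype(np.uint8))
        i=1+st[1:,4].argmax(); q=P[lab==i]; allq.append(q[:,:2])
        er=cv2.erode((lab==i).astype(np.uint8),np.ones((3,3)))>0
        r=fit(q[:,:2]); print(n,r.x.round(4),round(r.fun,3),"z",np.median(P[er][:,2]).round(4))
    r=fit(np.vstack(allq)); a=r.x; print("both",a.round(4),r.fun)
    c,s=np.cos(a[2]),np.sin(a[2]);R=np.array([[c,-s],[s,c]])
    for k,p in dict(long_end=[.06,.101],long_mid=[.06,0],corner=[.06,-.1],short_mid=[0,-.1],short_end=[-.06,-.1]).items():
        # corner 200 from long_end => long_end y=+.1
        p=np.array([p[0],min(p[1],.1)]); print(k,(R@p+a[:2]).round(4))
    # tape & others
    P=np.load("/tmp/top_P.npy")
E
python3 fit.py
python3 - <<'E'
import numpy as np
from scipy.spatial.transform import Rotation as R
print(R.from_euler('xyz',[-3.069,1.569,-1.842]).as_matrix().round(3))
E
```

```text
scene [0.5855 0.0259 0.0903] 0.618 z 0.0496
top [0.5836 0.0283 0.0857] 0.503 z 0.0494
both [0.5846 0.0273 0.0877] 0.5962520162138703
long_end [0.6356 0.1322]
long_mid [0.6444 0.0326]
corner [ 0.6531 -0.067 ]
short_mid [ 0.5934 -0.0723]
short_end [ 0.5336 -0.0776]
[[-0.    -0.941  0.337]
 [-0.002  0.337  0.941]
 [-1.    -0.    -0.002]]
```

>>> servo_tool(steps=[[[0.5,-0.5,0,0,0,0.06],[1,-1,0,0,0,0.12],[1,-1,0,0,0,0.12]]], gripper=-1, newtons=40)

```text
clock: 1.3
tcp_pos: [0.3125, 0.4864, 0.4048]
tool_rot: [-1.433, 1.57, -0.111]
ft_force: [0.6, 0.8, -0.5]
gripper_width: 0.044
```

>>> servo_tool(steps=[[[0.5,-0.5,-0.1,0,0,0.06],[1,-1,-0.3,0,0,0.12],[1,-1,-0.5,0,0,0.12]]])

```text
clock: 1.6
tcp_pos: [0.4114, 0.3879, 0.3599]
tool_rot: [-0.751, 1.565, 0.665]
ft_force: [1.5, 0.5, -0.8]
gripper_width: 0.0001
```

>>> servo_tool(steps=[[[0.5,-0.5,-0.1,0,0,0.06],[1,-1,-0.3,0,0,0.12],[1,-1,-0.4,0,0,0.12]]])

```text
clock: 1.9
tcp_pos: [0.5128, 0.2865, 0.3211]
tool_rot: [-0.83, 1.562, 0.682]
ft_force: [0.4, 0.5, -0.8]
gripper_width: 0.0001
```

>>> servo_tool(steps=[[[0.5,-0.5,-0.1,0,0,0.06],[1,-1,-0.2,0,0,0.12],[1,-1,-0.2,0,0,0.12]]])

```text
clock: 2.2
tcp_pos: [0.6142, 0.1844, 0.3009]
tool_rot: [-0.884, 1.562, 0.723]
ft_force: [0.5, 0.3, 0.2]
gripper_width: 0.0001
```

Run:
```python
from cell import *
import numpy as np
from scipy.spatial.transform import Rotation as R
s=state();print(s["tcp_pos"].round(4) if hasattr(s["tcp_pos"],"round") else s["tcp_pos"],s["ft_force"],s["q"],s["gripper_width"],s["clock"])
print(R.from_euler('xyz',s["tool_rot"]).as_matrix().round(3))
```

```text
[0.6142 0.1844 0.3009] [0.48326595 0.29735092 0.16107464] [-0.51084841  0.43658996  0.19418806  1.55450303 -0.09297403  1.15146969
  1.30986604] 0.0001004994267420769 2.2
[[ 0.006 -0.999 -0.036]
 [ 0.006 -0.036  0.999]
 [-1.    -0.007  0.005]]
```

>>> servo_tool(steps=[[[0.1,-0.4,-0.1,0,0,0.03],[0.21,-0.53,-0.4,0,0,0.05],[0.21,-0.53,-0.55,0,0,0.05],[0.21,-0.53,-0.55,0,0,0.05],[0.21,-0.53,-0.55,0,0,0.05]]])

```text
clock: 2.7
tcp_pos: [0.6349, 0.1331, 0.2463]
tool_rot: [-0.798, 1.562, 0.85]
ft_force: [0.1, 0.6, -0.2]
gripper_width: 0.0004
```

Run:
```python
from cell import *
import numpy as np,cv2
s=state();print(s["tcp_pos"],s["ft_force"],s["clock"])
f=grab_frame("scene");z=f["z_map"];K=f["K"];T=f["pose"]
cv2.imwrite("pics/scene1.png",cv2.resize(f["img"][60:310,200:480][:,:,::-1],None,fx=2.6,fy=2.6))
v,u=np.mgrid[:400,:640]
P=np.stack([(u-K[0,2])/K[0,0]*z,(v-K[1,2])/K[1,1]*z,z],-1)@T[:3,:3].T+T[:3,3]
m=(np.hypot(P[...,0]-s["tcp_pos"][0],P[...,1]-s["tcp_pos"][1])<.035)&(P[...,2]>.055)&(P[...,2]<.13)&(z>0)
q=P[m];print(len(q)); 
for a in np.arange(.055,.13,.006):
    k=q[(q[:,2]>=a)&(q[:,2]<a+.006)]; 
    if len(k): print(round(a,3),len(k),k.min(0).round(4),k.max(0).round(4))
```

```text
[0.63485496 0.13311232 0.24631381] [ 0.07959637  0.60147581 -0.19749726] 2.7
349
0.073 8 [0.6407 0.1282 0.0732] [0.6487 0.1399 0.0786]
0.079 21 [0.6333 0.1203 0.0794] [0.6481 0.1462 0.0849]
0.085 25 [0.64   0.1201 0.085 ] [0.6479 0.1459 0.091 ]
0.091 20 [0.6382 0.1202 0.0911] [0.6488 0.1468 0.0967]
0.097 26 [0.64   0.1202 0.0971] [0.649  0.1469 0.1027]
0.103 21 [0.6305 0.1199 0.103 ] [0.6475 0.1472 0.1089]
0.109 28 [0.6274 0.115  0.1091] [0.6494 0.1518 0.1146]
0.115 47 [0.6284 0.1035 0.1157] [0.6516 0.1631 0.1207]
0.121 84 [0.6232 0.1002 0.1213] [0.6527 0.1653 0.127 ]
0.127 69 [0.6227 0.0999 0.127 ] [0.6508 0.1667 0.13  ]
```

View pics/scene1.png

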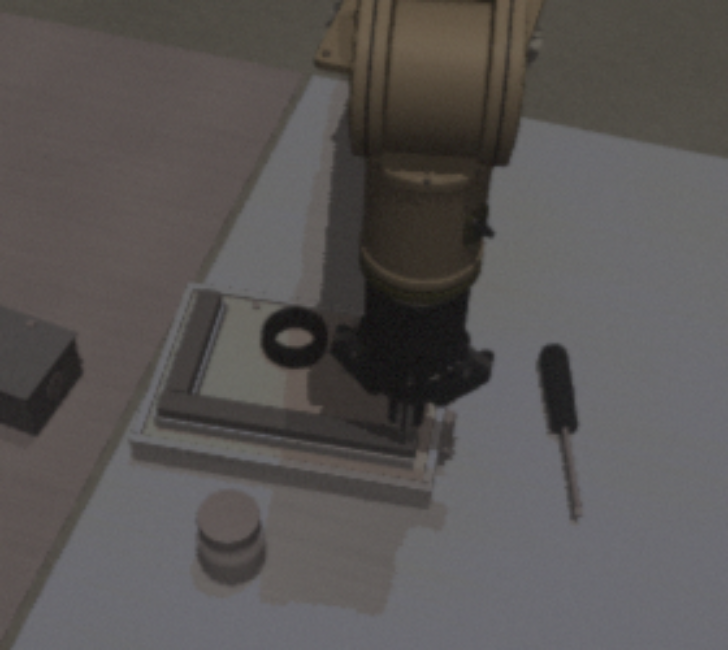

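The crop puts the fingertips at about (405,430), over the free end of the long leg. The tip height of about 73 mm matches TCP − 173 mm, so contact should come at TCP z ≈ 0.2225.

>>> servo_tool(steps=[[[0,-0.01,-0.1,0,0,0],[0,-0.01,-0.2,0,0,0],[0,-0.01,-0.2,0,0,0],[0,-0.01,-0.2,0,0,0]]])

```text
clock: 3.15
tcp_pos: [0.6349, 0.1323, 0.2267]
tool_rot: [-0.846, 1.561, 0.803]
ft_force: [0.1, -0.4, 0.2]
gripper_width: 0.0002
```

>>> servo_tool(steps=[[[0,0,-0.01,0,0,0],[0,0,-0.02,0,0,0],[0,0,-0.03,0,0,0],[0,0,-0.04,0,0,0],[0,0,-0.04,0,0,0],[0,0,-0.04,0,0,0]]])

```text
clock: 3.75
tcp_pos: [0.635, 0.1322, 0.2229]
tool_rot: [-0.861, 1.561, 0.788]
ft_force: [-0.3, 0.7, 1.9]
gripper_width: 0.0001
```

>>> servo_tool(steps=[[[0,0,-0.01,0,0,0],[0,0,-0.02,0,0,0],[0,0,-0.02,0,0,0],[0,0,-0.02,0,0,0]]])

```text
clock: 4.15
tcp_pos: [0.635, 0.1323, 0.221]
tool_rot: [-0.858, 1.561, 0.791]
ft_force: [-0.5, -1.5, 1.9]
gripper_width: 0.0001
```

>>> servo_tool(steps=[[[0,0,-0.01,0,0,0],[0,0,-0.02,0,0,0],[0,0,-0.02,0,0,0],[0,0,-0.02,0,0,0]]])

```text
clock: 4.55
tcp_pos: [0.635, 0.1323, 0.219]
tool_rot: [-0.862, 1.561, 0.786]
ft_force: [-2.4, -0.2, 3.5]
gripper_width: -0.0001
```

>>> servo_tool(steps=[[[0,0,-0.008,0,0,0],[0,0,-0.015,0,0,0],[0,0,-0.015,0,0,0],[0,0,-0.015,0,0,0]]])

```text
clock: 4.95
tcp_pos: [0.635, 0.1323, 0.2175]
tool_rot: [-0.855, 1.561, 0.793]
ft_force: [-1.6, -0.7, 4.4]
gripper_width: -0.0002
```

```bash
cat > chk.py <<'E'
from cell import *
import numpy as np
P0=np.load("/tmp/scene_P.npy");v,u=np.mgrid[:400,:640]
a=[.5846,.0273,.0877];c,s_=np.cos(a[2]),np.sin(a[2]);R=np.array([[c,-s_],[s_,c]])
for i in range(4):
    s=state();f=grab_frame("scene");z=f["z_map"];K=f["K"];T=f["pose"]
    P=np.stack([(u-K[0,2])/K[0,0]*z,(v-K[1,2])/K[1,1]*z,z],-1)@T[:3,:3].T+T[:3,3]
    l=(P0[...,:2]-a[:2])@R
    bar=(P0[...,2]>.044)&(P0[...,2]<.054)&(((abs(l[...,0]-.06)<.007)&(abs(l[...,1])<.107))|((abs(l[...,1]+.1)<.007)&(abs(l[...,0])<.062)))
    m=bar&(z>0)&(P[...,2]>.03)&(P[...,2]<.053)
    face=(P0[...,2]>.022)&(P0[...,2]<.03)&(abs(l[...,0])<.04)&(abs(l[...,1])<.07)&(abs(P[...,2]-P0[...,2])<.008)
    print(np.round(s["tcp_pos"],4),np.round(s["ft_force"],2),"press mm",1e3*np.median(P0[m][:,2]-P[m][:,2]).round(4),"ref",(1e3*np.median(P0[face][:,2]-P[face][:,2])).round(2),m.sum(),s["clock"])
q=s["tcp_pos"]
g=np.array(q)+.155*np.array(__import__("scipy.spatial.transform",fromlist=["R"]).Rotation.from_euler('xyz',s["tool_rot"]).as_matrix()[:,0])
print("grasp",g.round(4),"hatch",(R.T@(g[:2]-a[:2])).round(4))
E
python3 chk.py
```

```text
[0.635  0.1323 0.2175] [-1.64 -0.68  4.39] press mm 6.1000000000000005 ref -0.02 626 4.95
[0.635  0.1323 0.2175] [-1.72 -0.76  4.45] press mm 6.0 ref 0.07 627 5.0
[0.635  0.1323 0.2175] [-1.62  0.06  5.  ] press mm 6.0 ref 0.0 628 5.05
[0.635  0.1323 0.2175] [-2.39 -1.28  4.37] press mm 5.8999999999999995 ref -0.05 626 5.1
grasp [0.6361 0.1333 0.0625] hatch [0.0606 0.1011]
```

Camera and force agree: the bar is in about 6 mm at roughly 4.5 N, with TCP z at 0.2175. I'll start the stroke at about 30 mm/s.

>>> servo_tool(steps=[[[0.003,-0.03,0,0,0,0],[0.005,-0.06,0,0,0,0],[0.008,-0.09,0,0,0,0],[0.011,-0.12,0,0,0,0],[0.013,-0.15,0,0,0,0],[0.016,-0.18,0,0,0,0],[0.018,-0.21,0,0,0,0],[0.021,-0.24,0,0,0,0]]])

```text
clock: 5.95
tcp_pos: [0.6371, 0.108, 0.2175]
tool_rot: [-0.856, 1.561, 0.793]
ft_force: [-0.3, 3.1, 4.6]
gripper_width: 0.0001
```

```bash
python3 chk.py
```

```text
[0.6371 0.108  0.2175] [-0.29  3.11  4.64] press mm 5.8999999999999995 ref -0.06 615 5.95
[0.6372 0.1073 0.2175] [-0.74  2.21  4.62] press mm 5.8999999999999995 ref -0.08 617 6.0
[0.6372 0.1075 0.2175] [0.6  1.12 5.84] press mm 6.0 ref -0.07 619 6.05
[0.6372 0.1075 0.2175] [-0.63  0.01  4.55] press mm 6.0 ref 0.02 618 6.1
grasp [0.6382 0.1085 0.0625] hatch [0.0605 0.0762]
```

Steady, so I'll carry on. 64 mm brings the tool near long_mid (hatch y 0.076 → ~0.012 → −0.02).

>>> servo_tool(steps=[[[0.003,-0.03,0,0,0,0],[0.005,-0.06,0,0,0,0],[0.008,-0.09,0,0,0,0],[0.011,-0.12,0,0,0,0],[0.013,-0.15,0,0,0,0],[0.016,-0.18,0,0,0,0],[0.018,-0.21,0,0,0,0],[0.021,-0.24,0,0,0,0],[0.024,-0.27,0,0,0,0],[0.026,-0.3,0,0,0,0],[0.029,-0.33,0,0,0,0],[0.032,-0.36,0,0,0,0]]])

```text
clock: 7.35
tcp_pos: [0.6404, 0.0713, 0.2175]
tool_rot: [-0.93, 1.562, 0.718]
ft_force: [0.3, 2.1, 4.8]
gripper_width: 0.0002
```

>>> servo_tool(steps=[[[0.003,-0.03,0,0,0,0],[0.005,-0.06,0,0,0,0],[0.008,-0.09,0,0,0,0],[0.011,-0.12,0,0,0,0],[0.013,-0.15,0,0,0,0],[0.016,-0.18,0,0,0,0],[0.018,-0.21,0,0,0,0],[0.021,-0.24,0,0,0,0],[0.024,-0.27,0,0,0,0],[0.026,-0.3,0,0,0,0],[0.029,-0.33,0,0,0,0],[0.032,-0.36,0,0,0,0],[0.034,-0.39,0,0,0,0]]])

```text
invalid input at $.steps[0]: expected 1 to 12 rows
```

```bash
python3 chk.py
```

```text
[0.6404 0.0713 0.2175] [0.34 2.1  4.84] press mm 6.0 ref -0.12 617 7.35
[0.6405 0.0706 0.2175] [-0.11  3.07  5.35] press mm 6.0 ref -0.06 616 7.4
[0.6405 0.0707 0.2175] [ 0.04 -0.    4.08] press mm 6.1000000000000005 ref -0.25 616 7.45
[0.6404 0.0708 0.2175] [-0.26  0.17  4.36] press mm 5.8999999999999995 ref -0.21 613 7.5
grasp [0.6415 0.0716 0.0625] hatch [0.0606 0.0391]
```

That call had 13 rows and was refused, so nothing moved. I'll resend it with 12.

>>> servo_tool(steps=[[[0.003,-0.03,0,0,0,0],[0.005,-0.06,0,0,0,0],[0.008,-0.09,0,0,0,0],[0.011,-0.12,0,0,0,0],[0.013,-0.15,0,0,0,0],[0.016,-0.18,0,0,0,0],[0.018,-0.21,0,0,0,0],[0.021,-0.24,0,0,0,0],[0.024,-0.27,0,0,0,0],[0.026,-0.3,0,0,0,0],[0.029,-0.33,0,0,0,0],[0.032,-0.36,0,0,0,0]]])

```text
clock: 8.75
tcp_pos: [0.6436, 0.0345, 0.2174]
tool_rot: [-1.011, 1.562, 0.636]
ft_force: [-1.2, 2.2, 5.0]
gripper_width: -0.0004
```

>>> servo_tool(steps=[[[0.003,-0.03,0,0,0,0],[0.005,-0.06,0,0,0,0],[0.008,-0.09,0,0,0,0],[0.011,-0.12,0,0,0,0],[0.013,-0.15,0,0,0,0],[0.016,-0.18,0,0,0,0],[0.018,-0.21,0,0,0,0],[0.021,-0.24,0,0,0,0],[0.024,-0.27,0,0,0,0],[0.026,-0.3,0,0,0,0],[0.029,-0.33,0,0,0,0],[0.032,-0.36,0,0,0,0]]])

```text
clock: 9.95
tcp_pos: [0.6469, -0.0017, 0.2175]
tool_rot: [-1.014, 1.562, 0.633]
ft_force: [-0.3, 3.2, 4.9]
gripper_width: -0.0003
```

```bash
python3 chk.py
```

```text
[ 0.6469 -0.0017  0.2175] [-0.35  3.19  4.87] press mm 6.3 ref -0.02 453 9.95
[ 0.6469 -0.0024  0.2175] [-0.4   2.57  4.49] press mm 5.8999999999999995 ref 0.05 454 10.0
[ 0.6469 -0.0022  0.2175] [0.06 0.73 4.57] press mm 5.8999999999999995 ref -0.05 454 10.05
[ 0.6469 -0.0022  0.2175] [-0.23 -0.27  4.9 ] press mm 6.1000000000000005 ref 0.05 451 10.1
grasp [ 0.6479 -0.0016  0.0625] hatch [ 0.0606 -0.0343]
```

>>> servo_tool(steps=[[[0.003,-0.03,0,0,0,0],[0.005,-0.06,0,0,0,0],[0.008,-0.09,0,0,0,0],[0.011,-0.12,0,0,0,0],[0.013,-0.15,0,0,0,0],[0.016,-0.18,0,0,0,0],[0.018,-0.21,0,0,0,0],[0.021,-0.24,0,0,0,0],[0.024,-0.27,0,0,0,0],[0.026,-0.3,0,0,0,0],[0.029,-0.33,0,0,0,0],[0.032,-0.36,0,0,0,0]]])

```text
clock: 11.35
tcp_pos: [0.6501, -0.0384, 0.2175]
tool_rot: [-1.107, 1.563, 0.54]
ft_force: [0.6, 2.6, 4.7]
gripper_width: -0.0005
```

>>> servo_tool(steps=[[[0.003,-0.03,0,0,0,0],[0.005,-0.06,0,0,0,0],[0.008,-0.09,0,0,0,0],[0.011,-0.12,0,0,0,0],[0.013,-0.15,0,0,0,0],[0.016,-0.18,0,0,0,0],[0.018,-0.21,0,0,0,0],[0.021,-0.24,0,0,0,0],[0.023,-0.27,0,0,0,0],[0.024,-0.29,0,0,0,0],[0.024,-0.29,0,0,0,0],[0.024,-0.29,0,0,0,0]]])

```text
clock: 12.55
tcp_pos: [0.6525, -0.068, 0.2175]
tool_rot: [-1.206, 1.563, 0.441]
ft_force: [-0.1, 0.5, 4.7]
gripper_width: -0.0001
```

```bash
python3 chk.py
```

```text
[ 0.6525 -0.068   0.2175] [-0.07  0.46  4.73] press mm 5.8999999999999995 ref 0.07 454 12.55
[ 0.6525 -0.068   0.2175] [-0.32 -0.45  5.04] press mm 6.0 ref 0.08 457 12.6
[ 0.6525 -0.068   0.2175] [0.37 0.01 4.54] press mm 6.1000000000000005 ref -0.09 456 12.65
[ 0.6525 -0.068   0.2176] [ 1.06 -0.02  5.17] press mm 5.8999999999999995 ref 0.09 459 12.7
grasp [ 0.6536 -0.0675  0.0626] hatch [ 0.0604 -0.1004]
```

The tool is at the corner. Next is the short leg.

>>> servo_tool(steps=[[[-0.03,-0.003,0,0,0,0],[-0.06,-0.005,0,0,0,0],[-0.09,-0.008,0,0,0,0],[-0.12,-0.011,0,0,0,0],[-0.15,-0.013,0,0,0,0],[-0.18,-0.016,0,0,0,0],[-0.21,-0.018,0,0,0,0],[-0.24,-0.021,0,0,0,0],[-0.27,-0.024,0,0,0,0],[-0.3,-0.026,0,0,0,0],[-0.33,-0.029,0,0,0,0],[-0.36,-0.032,0,0,0,0]]])

```text
clock: 13.95
tcp_pos: [0.6162, -0.0712, 0.2175]
tool_rot: [-1.208, 1.563, 0.438]
ft_force: [3.6, 0.6, 4.3]
gripper_width: 0.0001
```

>>> servo_tool(steps=[[[-0.03,-0.003,0,0,0,0],[-0.06,-0.005,0,0,0,0],[-0.09,-0.008,0,0,0,0],[-0.12,-0.011,0,0,0,0],[-0.15,-0.013,0,0,0,0],[-0.18,-0.016,0,0,0,0],[-0.21,-0.018,0,0,0,0],[-0.24,-0.021,0,0,0,0],[-0.27,-0.024,0,0,0,0],[-0.3,-0.026,0,0,0,0],[-0.33,-0.029,0,0,0,0],[-0.36,-0.032,0,0,0,0]]])

```text
clock: 15.15
tcp_pos: [0.58, -0.0744, 0.2175]
tool_rot: [-1.204, 1.563, 0.442]
ft_force: [3.2, 0.0, 5.6]
gripper_width: -0.0
```

```bash
python3 chk.py
```

```text
[ 0.58   -0.0744  0.2175] [3.24 0.02 5.58] press mm 5.8 ref 0.09 571 15.15
[ 0.5796 -0.0745  0.2175] [ 2.74 -0.09  4.81] press mm 6.1000000000000005 ref 0.09 568 15.2
[ 0.5797 -0.0745  0.2175] [ 0.73 -0.32  4.77] press mm 6.0 ref -0.02 572 15.25
[ 0.5798 -0.0744  0.2174] [ 0.8  -0.29  5.26] press mm 5.8999999999999995 ref 0.11 571 15.3
grasp [ 0.5807 -0.0739  0.0624] hatch [-0.0127 -0.1005]
```

47 mm remain to short_end.

>>> servo_tool(steps=[[[-0.03,-0.003,0,0,0,0],[-0.06,-0.005,0,0,0,0],[-0.09,-0.008,0,0,0,0],[-0.12,-0.011,0,0,0,0],[-0.15,-0.013,0,0,0,0],[-0.18,-0.016,0,0,0,0],[-0.21,-0.018,0,0,0,0],[-0.24,-0.021,0,0,0,0]]])

```text
clock: 16.15
tcp_pos: [0.5556, -0.0765, 0.2173]
tool_rot: [-1.117, 1.564, 0.529]
ft_force: [3.6, 0.1, 5.0]
gripper_width: -0.0002
```

>>> servo_tool(steps=[[[-0.03,-0.003,0,0,0,0],[-0.06,-0.005,0,0,0,0],[-0.09,-0.008,0,0,0,0],[-0.12,-0.011,0,0,0,0],[-0.15,-0.013,0,0,0,0],[-0.18,-0.016,0,0,0,0],[-0.21,-0.018,0,0,0,0],[-0.22,-0.019,0,0,0,0],[-0.22,-0.019,0,0,0,0],[-0.22,-0.019,0,0,0,0],[-0.22,-0.019,0,0,0,0]]])

```text
clock: 17.25
tcp_pos: [0.5334, -0.0785, 0.2171]
tool_rot: [-1.049, 1.565, 0.597]
ft_force: [0.5, 0.7, 5.4]
gripper_width: -0.0001
```

```bash
python3 chk.py
python3 - <<'E'
from cell import *
import cv2,numpy as np
for n in ["scene","top"]:
    f=grab_frame(n);d=np.load(f"/tmp/{n}.npz")
    cv2.imwrite(f"pics/{n}_end.png",cv2.resize(f["img"][90:310,170:470][:,:,::-1],None,fx=2.6,fy=2.6))
    for t in ["tape_roll","junction_box","screwdriver","screw_jar"]:
        print(n,t,[(np.round(b["xy"]),round(b["conf"],2)) for b in boxes_of(f,t)][:2])
E
```

```text
[ 0.5334 -0.0785  0.2171] [0.47 0.73 5.45] press mm 6.3 ref -0.03 658 17.25
[ 0.5334 -0.0785  0.2171] [1.18 0.18 5.6 ] press mm 6.4 ref 0.05 658 17.3
[ 0.5334 -0.0785  0.2171] [ 0.96 -0.97  4.41] press mm 6.3 ref -0.04 653 17.35
[ 0.5334 -0.0785  0.2171] [ 0.33 -1.15  4.53] press mm 6.3 ref 0.06 657 17.4
grasp [ 0.5342 -0.078   0.0621] hatch [-0.0595 -0.1005]
scene tape_roll [(array([313., 193.]), 0.67)]
scene junction_box [(array([205., 201.]), 0.81)]
scene screwdriver [(array([415., 208.]), 0.58)]
scene screw_jar [(array([291., 268.]), 0.66)]
top tape_roll [(array([329., 214.]), 0.5)]
top junction_box [(array([427., 177.]), 0.63)]
top screwdriver [(array([235., 231.]), 0.95)]
top screw_jar [(array([328., 139.]), 0.62)]
```

View pics/scene_end.png

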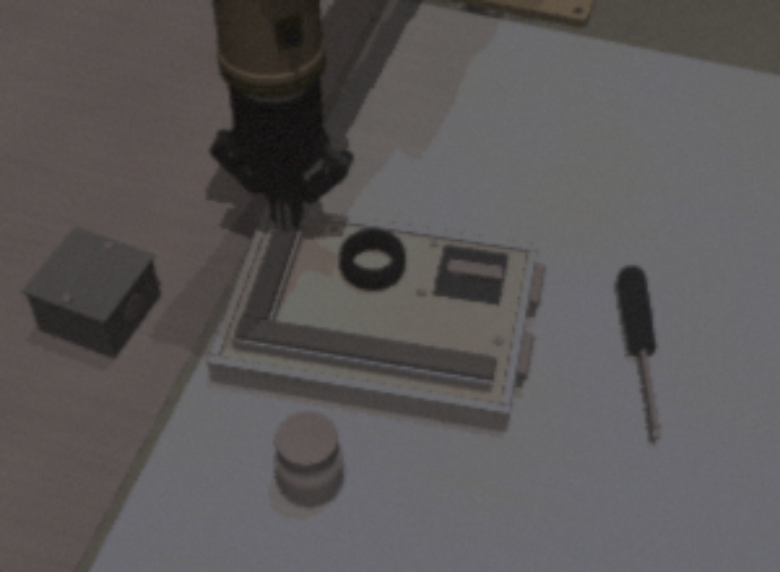

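The fingertips are at about (285,215), on the free end of the short leg. The tape roll (372,258), box, jar and screwdriver look unmoved. Handing in now.

Run:
```python
from cell import *
print(finish_job())
s=state();print(s["tcp_pos"],s["ft_force"],s["clock"])
```

```text
the job is handed in; nothing more can be done
None
the job is handed in; nothing more can be done
```

I ran the closed fingertips along the seal bar from the free end of the long leg, round the corner to the free end of the short leg. It was one stroke with no lift-off, and I handed the job in with the fingers resting still on the bar. The hand-in gave no verdict.

- **Bar movement:** At each stop along the way the bar was in 5.8–6.4 mm by camera, against the 10.5 mm limit. The wrist force was mostly 4.4–5.6 N, which fits the stated springs and shows no sticking.
- **Finish:** By my fit of the bar, the grasp point is about 0.7 mm from short_end, with the bar in about 6.3 mm. The robot clock read 17.4 s just before the last pictures and hand-in.
- **Loose things:** The scene pictures from before and after show the tape roll, junction box, screwdriver and jar in the same places. In the top view the detector's point for the junction box moved about 9 pixels and for the screwdriver about 5. I put that down to detector scatter because the scene view shows them unmoved and the fingers stayed on the bar, but I did not check it further.
- **Other disagreements:** The two cameras placed the hatch about 2–3 mm apart, so I used the combined fit. One move call with 13 rows was refused; nothing moved, and I resent it with 12.

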